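# Dock the air sampler and hold up its filter for grading

## Robot

A 7-joint arm with a two-finger parallel gripper is mounted at the origin on a cart in front of the work surface, level with it; the furniture and walls round the work are solid. World frame = base frame: x ahead of the robot, y to its left, z up, the work surface at z = 0. Lengths are in m, angles in rad, forces in N, time in s.
With the tool pointing down it reaches from about 0.4 to 0.85 m from the base axis. Payload 10.4 kg.
Tool frame: the origin (TCP) lies on the centre line of the jaws, within the pads' length; the fingertips stand 14 mm ahead of it and the grasp point (between the pads) lies 5 mm behind it (manip.tip_reach is the distance from the TCP to the fingertips, in m); z points along the fingers, y is the line along which they close (so a half turn about z gives the same grasp; the last joint's range is limited). The gripper opens to 85 mm and grips with 20 to 120 N. Pads are 22 mm wide; open, the fingers measure 114 mm over their backs; the gripper's body (76 mm by 85 mm) begins 54 mm behind the grasp point. The pads swing forward as they close: fully open they stand 13 mm farther back than shut.
Start: joints at [-1.319, 0.332, -0.065, 1.46, 0.022, 1.35, -0.088], TCP at [0.17, 0.602, 0.245] pointing down, gripper open.
Joint ranges: [-2.6, 2.6], [-0.5, 2.12], [-1.47, 1.34], [0.16, 2.42], [-1.27, 4.41], [0.06, 2.06], [-2.6, 2.6]. Speed limits (rad/s): [2.22, 2.22, 2.79, 2.79, 3.14, 3.14, 3.14].

## Interface

Orientations are given as a unit quaternion [x, y, z, w].
In Python, from workcell import manip gives the robot as it stands.
- The arm moves only by the shell command python3 -m pendant 'ROWS' [FORCE]. ROWS is JSON, a list of rows, each a list of 7 numbers: the shift along the tool's x, y, z in units of 50 mm (1.0 is 50 mm), then the turn, a rotation vector about the tool's x, y, z in units of 8 degrees (1.0 is 8 degrees), then the opening, from -1 (shut) to 1 (fully open), so that 0 is half open. In form: [[dx, dy, dz, ax, ay, az, jaw], ...]. A call has exactly 10 rows; each row is the pose to reach, as a shift and turn from the pose commanded when the call began, along the tool's axes at that moment; what a row does not reach only later rows make up. A row lasts 1/8 s, in which the tool goes at most 62.5 mm and 10.7 degrees, less where a joint would pass 70% of its speed; a pose out of reach is approached as far as the arm can. A call with a gripper value outside its range is refused whole. The fingers move at their own pace and stop on an object; FORCE is the grip in N (left out, the last holds). Time passes only in rows, so rows that repeat a pose let the fingers close, or fill a call up. It gives the time, the measured TCP pose, the force, the opening and the grip force at its end, in the units of the state.
- manip.get_obs(): the state, without advancing time (a new reading comes with each control period).
- manip.camera(name): name is "side" or "top"; returns (picture, depth): 384x512x3 uint8, red, green, blue; 384x512 float32, m along the optical axis (not along the pixel's ray), 0 where there is no reading.
- manip.get_calibration(name): a dict with "fx", "fy", "cx", "cy" (pixels), "D" ([k1, k2, p1, p2, k3] as OpenCV has them; the pictures are not rectified), "xyz" and "orientation" of the camera in the world. Camera axes: x right, y up, looking along -z (the intrinsics and any distortion apply to the point x, -y, -z); pixel columns grow to the right and rows downward; lengths in m; the calibration is good to about 2 mm. A picture is of the moment at which its call begins. get_calibration takes no time and is no camera call.
- manip.hand_in(): hands the job in; it is judged then, once.
Trained networks look in the newest picture that a camera, given by its name, has taken for a name from the list of things; names that differ only in an ending like _2 or _b are one class to them, and where a whole thing is asked for, a point or a joint stands for the part that bears it (a point fixed in the world has none). Each returns a list of dicts, best first, with "p" (0 to 1); they miss things now and then, are a little off and sometimes report something else, mostly with a low value. They report only what shows in the picture. A call takes as long as a camera call.
- manip.find_in(thing, camera): "box" ([left, top, right, bottom] in pixels, round what is visible of it).
- manip.trace(thing, camera): "pixels" (384x512 bool, what is visible of it) and "box" ([left, top, right, bottom] in pixels, round what is visible of it).
- manip.tip_of(thing, camera): "pixel" ([column, row] in pixels: a listed point, or the origin of a listed thing).
The state is a dict: "clock": time; "joint_pos": joint angles; "joint_velocities": joint speeds; "tau": joint torques, N m; "position": TCP position; "ee_rot": TCP orientation; "ft_force": force on the tool from outside, world axes, zero at the start; "torque": the same for the moment, N m; "grip_width": opening from 0.0 (shut) to 1.0 (fully open); "grasp_force": force on a finger pad.
Only numpy, scipy, OpenCV 4.12 (cv2) and the standard library are available. Lean on these libraries where they do the work, as an engineer would, in place of code of your own. Each camera call takes 0.05 s, during which the arm holds its last target. There are 200 camera calls.

## Task

The air sampler's filter is due for its check. Seat the sampler fully home on the alignment pegs of its docking base (which then holds it steady) and let go of it; only then lift the cover flap on its front half right up, so that it stays standing open, and draw the filter plate straight up out of its slot by the tab. Finish while holding the filter plate: keep it upright and still above the middle of the white sheet on the clipboard, about a hand's breadth clear of it, leaving the sampler seated with the flap open, and do not tip the sampler or disturb the clipboard, mug, timer or petri dishes.

Things in the scene. Friction and masses are not known exactly. Their poses are not given: they have to be found in the camera images.
- sampler: Portable air sampler, a loose box of about 0.65 kg, white shell on a grey boot, 150 long (x) x 54 wide (y) mm. Origin: centre of its underside; x points from the front (inlet nozzle to x=-89 mm, filter bay under the flap) to the back (pump housing, display), z up. Underside: two round holes 20 mm deep on the centre line, 14.5 mm wide at x=-55 and 11.5 mm at x=+50 mm. Starts on the worktop.
- sampler_body (a point): Inside the sampler's back half (pump housing, x 0 to 75 mm), near its centre of mass: 37 mm behind the origin, 58 mm above the underside. Flat top at 75 mm; flat parallel sides 54 mm apart, to be gripped across. The shut flap just in front of it stands 37 mm higher than this top.
- dock: Docking base, fixed: a low dark plate 172 (x) x 78 (y) x 14 mm high with two upright steel pegs on its centre line, 16 mm high with tapered noses: 12 mm thick at x=-55 mm (for the sampler's front hole), 9 mm at x=+50 mm. Origin: centre of its underside; x points to the end with the small peg, z up. It lies beside the sampler, on either side.
- dock_seat (a point): Centre of the dock's top face, 14 mm above the worktop. When the sampler is home, its origin is here and its axes are the dock's.
- flap (a joint): The cover flap's hinge angle in rad: 0 closed, 1.95 fully open (leaning back over the pump housing). The hinge runs along the sampler's y across the middle of the deck. It has a little friction, so the flap (45 g) stays where it is left; about 1 N at the side grips lifts it.
- flap_grip (a point): Midway between the flap's two side grips (moves with the flap): black round bosses, 15 mm across, one on each side, 65 mm apart over their outer faces, 4.5 mm proud of the flap's sides. Shut, it lies 58 mm ahead of the hinge and 19 mm above it. Pinched along the sampler's y, the bosses turn between the fingers as the flap swings.
- flap_hinge (a point): Middle of the flap's hinge axis: on the sampler above its origin, 75.5 mm over the underside. The flap, a hollow grey cover, reaches from 4 to 78 mm ahead of it and 37 mm up. From shut, the grips swing up and then back (to the sampler's +x).
- filter_plate: Loose 40 g filter plate hidden under the flap: a frame 10 thick (x) x 42 wide (y) x 55 mm high with paper pleats; on top a black pull tab reaching to 83 mm above its lower edge. Origin: centre of the lower edge; z towards the tab. It stands in a slot, 35 mm ahead of the sampler's origin and 20 mm above its underside, with 1.5 to 2 mm play; drawing it 56 mm up frees it.
- filter_tab (a point): Middle of the pull tab (8 thick x 24 wide mm), 72 mm above the plate's lower edge; grip across its 24 mm width (y). The tab stands 28 mm above the sampler's flat deck; with the flap open nothing stands beside it above the deck.
- clipboard: The clipboard with white log sheets, 237 (x) x 164 (y) mm, lying flat, the clip at its +x end, its board 3 mm high. Origin: centre of its underside. A ballpoint lies on it.
- mug: The white spotted mug, 93 mm high, a bystander. Origin: its underside.
- timer: The small white bench timer, 61 mm high, a bystander. Origin: its underside.
- petri_a: The clear petri dish, 57 mm across, nearer the robot's work, a bystander. Origin: its underside.

How it is judged:
On the way, in this order (a step that is already met when the one before it is completed fails the run):
1. the sampler is fully home on the dock's pegs, flap still shut, and let go of (distance between sampler and dock_seat below 0.005 m and z of sampler in the frame of dock_seat below 0.003 m and angle between the x axis of sampler and the x axis of dock, either way round below 0.08 rad and contact force between the fingers and sampler below 0.2 N and value of joint flap below 0.3 rad), for 0.2 s.
2. the flap is lifted right up while the sampler stays on the dock (value of joint flap above 1.3 rad and distance between sampler and dock_seat below 0.006 m and z of filter_plate in the frame of sampler below 0.04 m), for 0.2 s.
At the end, for the whole second after the job is handed in: The fingers still hold the filter plate, upright within 0.2 rad and at rest, its lower edge 50 to 200 mm above the worktop and within 60 mm (horizontally) of the clipboard's centre, touching the sampler nowhere; the sampler is home on the dock (within 5 mm, 0.08 rad) with the flap open past 1.2 rad (contact force between the fingers and filter_plate above 0.5 N and contact force between filter_plate and sampler below 0.05 N and horizontal distance between filter_plate and clipboard below 0.06 m and height (world z) of filter_plate between 0.05 and 0.2 m and angle between filter_plate's own z axis and vertical below 0.2 rad and linear speed of filter_plate below 0.03 m/s and distance between sampler and dock_seat below 0.005 m and angle between the x axis of sampler and the x axis of dock, either way round below 0.08 rad and value of joint flap above 1.2 rad); the arm keeps its last pose, push and grip.
It fails at once if the sampler is tipped (angle between sampler's own z axis and vertical above 0.4 rad).
It fails at once if the clipboard is pushed away (distance of clipboard from where it was at the start of the episode above 0.025 m).
It fails at once if the mug, timer or petri dish is disturbed (distance of any of mug, timer, petri_a from where it was at the start of the episode above 0.025 m).
It also fails if it takes over 67 s, if anything falls off the work surface, if the arm or the gripper's body presses on something with over 40 N, if the wrist force passes 120 N, or if a joint passes its speed limit or range.

## Working session

There is one attempt and no reset: what is moved stays moved. The work goes in short steps, Python scripts to look and compute and a shell command to move; the robot and the scene stay as the last step left them, time stands still between calls to the robot, and variables do not carry over. Pictures are saved under pics/ and viewed, at most 10 in all, crops included, and the job is handed in when it is done.

```bash
mkdir -p pics; cat > h.py <<'E'
import numpy as np, cv2
from scipy.spatial.transform import Rotation as R
from workcell import manip
def snap(cam,fn=None):
    im,d=manip.camera(cam)
    if fn: cv2.imwrite('pics/'+fn,im[:,:,::-1])
    return im,d
def world(cam,px,depth):
    c=manip.get_calibration(cam); px=np.atleast_2d(np.array(px,float)); depth=np.atleast_1d(depth)
    K=np.array([[c['fx'],0,c['cx']],[0,c['fy'],c['cy']],[0,0,1]])
    u=cv2.undistortPoints(px[:,None],K,np.array(c['D'],float))[:,0]
    p=np.c_[u[:,0]*depth,-u[:,1]*depth,-depth]
    return R.from_quat(c['orientation']).apply(p)+c['xyz']
def atz(cam,px,z):
    a=world(cam,px,1.0)[0]; o=np.array(manip.get_calibration(cam)['xyz'])
    return o+(a-o)*(z-o[2])/(a[2]-o[2])
def cloud(cam,mask,d):
    m=mask&(d>0); r,c=np.nonzero(m)
    return world(cam,np.c_[c,r],d[m])
def tool():
    o=manip.get_obs(); return np.array(o['position']),R.from_quat(o['ee_rot'])
def go(target,yaw=None):
    """shift rows in tool axes/units to reach target; yaw=world angle of jaw line(y)"""
    p,r=tool(); s=r.inv().apply(np.array(target)-p)/0.05
    print('shift',s.round(2))
    if yaw is not None:
        y=np.array([np.cos(yaw),np.sin(yaw),0]); 
        if r.apply([0,1,0])@y<0:y=-y
        z=np.array([0,0,-1.]); q=R.from_matrix(np.c_[np.cross(y,z),y,z])
        print('turn',(np.degrees((r.inv()*q).as_rotvec())/8).round(2))
E
python3 - <<'E'
from h import *
np.set_printoptions(suppress=True,precision=4)
o=manip.get_obs(); print(o['position'],R.from_quat(o['ee_rot']).as_matrix(),o['grip_width'])
for cam in ['top','side']:
    im,d=snap(cam,cam+'0.png'); c=manip.get_calibration(cam); print(cam,c['xyz'],c['fx'],R.from_quat(c['orientation']).as_matrix()[:,2])
    for t in ['sampler','dock','clipboard','mug','timer','petri_a']:
        f=manip.tip_of(t,cam)
        for g in f[:2]: print(t,g['pixel'],round(g['p'],2),atz(cam,g['pixel'],0.0))
E
```

```text
[0.1695 0.6012 0.2445] [[-0.9625  0.2713 -0.0003]
 [ 0.2713  0.9625 -0.0014]
 [-0.0001 -0.0014 -1.    ]] 0.9994882999306484
top [ 0.3818 -0.0027  1.1307] 356.25605706204544 [-0.1772 -0.0046  0.9842]
sampler [218.1, 201.5] 0.91 [0.5584 0.1267 0.    ]
dock [309.0, 206.1] 0.74 [ 0.5377 -0.1645  0.    ]
clipboard [157.5, 227.3] 0.74 [0.479  0.3204 0.    ]
clipboard [224.2, 184.7] 0.45 [0.6131 0.1069 0.    ]
mug [392.7, 182.7] 0.57 [ 0.6087 -0.4407  0.    ]
timer [281.3, 156.1] 0.51 [ 0.7052 -0.081   0.    ]
petri_a [368.7, 233.2] 0.83 [ 0.4471 -0.3501  0.    ]
side [0.419  0.9753 0.5923] 407.19402178956244 [-0.1217  0.8789  0.4613]
sampler [241.8, 241.6] 0.63 [0.5738 0.1206 0.    ]
dock [268.1, 195.2] 0.93 [ 0.5328 -0.1397  0.    ]
clipboard [270.4, 302.0] 0.55 [0.4795 0.3326 0.    ]
mug [259.0, 158.1] 0.94 [ 0.5974 -0.4335  0.    ]
timer [211.0, 201.0] 0.46 [ 0.7016 -0.084   0.    ]
petri_a [299.4, 168.7] 0.57 [ 0.4431 -0.3511  0.    ]
petri_a [263.6, 185.1] 0.46 [ 0.5546 -0.2084  0.    ]
```

```bash
python3 -c "
import cv2
a=cv2.imread('pics/top0.png');b=cv2.imread('pics/side0.png')
cv2.imwrite('pics/both0.png',cv2.resize(cv2.vconcat([a,b]),(800,1200))[:1200]) if 0 else cv2.imwrite('pics/both0.png',cv2.resize(cv2.hconcat([a,b]),(800,300)))"
```

```text
(no output)
```

View pics/top0.png

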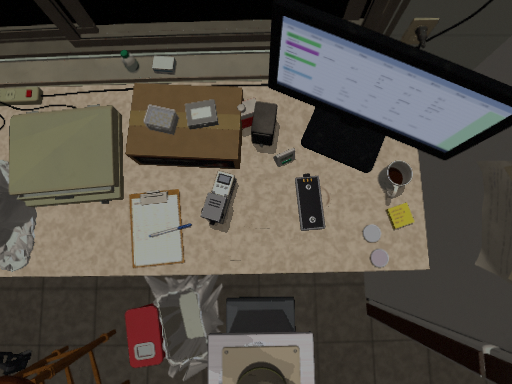

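View pics/side0.png

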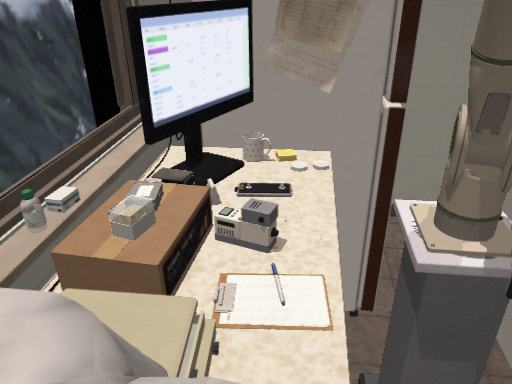

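The top view shows the sampler at (218,197), its dark flap toward the robot and its white pump housing away from it. The dock is at (310,203), the clipboard at (157,228), and the mug, timer and dishes stand clear. The side view agrees. Next I'll measure the poses.

```bash
python3 - <<'E'
from h import *
np.set_printoptions(suppress=True,precision=4)
ims={}
for cam in ['top','side']:
    im,d=snap(cam); ims[cam]=im
    for t,lo,hi in [('dock',.008,.022),('sampler',.06,.09),('sampler',.09,.125),('sampler',.003,.2),('clipboard',-.005,.02)]:
        f=manip.trace(t,cam)
        if not f: print(cam,t,'none');continue
        P=cloud(cam,f[0]['pixels'],d); Q=P[(P[:,2]>lo)&(P[:,2]<hi)]
        if len(Q)<5: continue
        (c,s,a)=cv2.minAreaRect((Q[:,:2]*1000).astype(np.float32))
        print(cam,t,lo,round(f[0]['p'],2),len(Q),'c',np.array(c).round(1),'size',np.array(s).round(1),'ang',round(a,1),'z',np.median(Q[:,2]).round(4))
    for t in ['sampler_body','dock_seat','flap_grip','flap_hinge']:
        z={'sampler_body':.058,'dock_seat':.014,'flap_grip':.0945,'flap_hinge':.0755}[t]
        for g in manip.tip_of(t,cam)[:1]: print(cam,t,np.array(g['pixel']),round(g['p'],2),atz(cam,g['pixel'],z))
a=ims['top'][165:240,190:340]; b=ims['side'][170:260,200:320]
a=cv2.resize(a,(790,395),interpolation=cv2.INTER_CUBIC)
cv2.imwrite('pics/ztop.png',a[:,:,::-1])
E
```

```text
top dock 0.008 0.85 1244 c [ 552.8 -165.1] size [178.5  77.5] ang 4.5 z 0.0135
top sampler 0.06 0.94 454 c [563.8 115.5] size [ 57.  152.9] ang 75.0 z 0.0754
top sampler 0.09 0.94 528 c [526.7 128.8] size [65.3 73.9] ang 72.5 z 0.1124
top sampler 0.003 0.94 1108 c [562.  122.2] size [ 69.5 159.8] ang 75.2 z 0.0792
top clipboard -0.005 0.96 3690 c [478.5 327.9] size [238.7 168.6] ang 5.5 z 0.0044
top sampler_body [222.  185.4] 0.72 [0.5992 0.1081 0.058 ]
top dock_seat [308.8 202. ] 0.66 [ 0.5488 -0.1625  0.014 ]
top flap_grip [214.1 212.5] 0.62 [0.5113 0.1276 0.0945]
top flap_hinge [223.1 193. ] 0.73 [0.5722 0.103  0.0755]
side dock 0.008 0.92 625 c [ 551.3 -161.5] size [176.4  77.5] ang 3.6 z 0.0146
side sampler 0.06 0.62 740 c [562.  119.9] size [ 57.2 149.8] ang 72.0 z 0.0754
side sampler 0.09 0.62 662 c [525.4 130.8] size [64.1 74.7] ang 72.0 z 0.1122
side sampler 0.003 0.62 2586 c [558.5 120.9] size [ 63.8 164.3] ang 72.8 z 0.0649
side clipboard -0.005 0.65 6099 c [477.6 323.1] size [239.9 172.8] ang 5.4 z 0.0047
side sampler_body [230.2 216.9] 0.66 [0.6058 0.0977 0.058 ]
side dock_seat [262.5 186.9] 0.93 [ 0.5534 -0.1673  0.014 ]
side flap_grip [265.7 210.4] 0.58 [0.5123 0.1179 0.0945]
side flap_hinge [245.2 210.9] 0.67 [0.5673 0.0932 0.0755]
```

View pics/ztop.png

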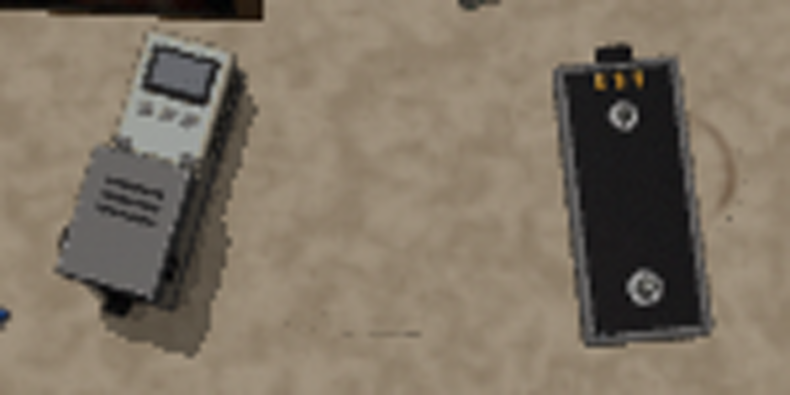

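```bash
python3 - <<'E'
from h import *
print('big',atz('top',[312.46,219.7],.03),'small',atz('top',[308.1,186.8],.03))
go([.607,.1045,.20],np.radians(72.5))
E
```

```text
big [ 0.49081888 -0.16905294  0.03      ] small [ 0.59483537 -0.16012789  0.03      ]
shift [-11.12  -7.19   0.91]
turn [ 0.   -0.    0.22]
```

```bash
python3 -m pendant '[[-11.12,-7.19,0.5,0,0,0.22,1],[-11.12,-7.19,0.5,0,0,0.22,1],[-11.12,-7.19,0.5,0,0,0.22,1],[-11.12,-7.19,0.5,0,0,0.22,1],[-11.12,-7.19,0.5,0,0,0.22,1],[-11.12,-7.19,0.5,0,0,0.22,1],[-11.12,-7.19,0.9,0,0,0.22,1],[-11.12,-7.19,0.9,0,0,0.22,1],[-11.12,-7.19,0.9,0,0,0.22,1],[-11.12,-7.19,0.9,0,0,0.22,1]]' 60
```

```text
clock: 2.95
position: [0.5827, 0.1324, 0.2046]
ee_rot: [0.152, 0.988, 0.0, 0.0]
ft_force: [1.5, 0.9, 1.3]
grip_width: 1.0
grasp_force: 0.0
```

```bash
python3 - <<'E'
from h import *
go([.607,.1045,.057],np.radians(72.5))
o=manip.get_obs();print(o['clock'],o['position'])
im,d=snap('side','a.png')
f=manip.trace('sampler','side')[0]
P=cloud('side',f['pixels'],d)
for lo,hi in [(.06,.09),(.1,.125)]:
    Q=P[(P[:,2]>lo)&(P[:,2]<hi)]; print(cv2.minAreaRect((Q[:,:2]*1000).astype(np.float32)))
E
```

```text
shift [-0.63 -0.39  2.95]
turn [0.01 0.   0.  ]
2.95 [0.58270533 0.13239896 0.20456809]
((562.5134887695312, 119.73764038085938), (57.78825759887695, 150.86224365234375), 72.79402923583984)
((525.741943359375, 129.87107849121094), (61.55503845214844, 74.89800262451172), 71.19991302490234)
```

```bash
python3 -m pendant '[[0,0,0,0,0,0,1],[0,0,0,0,0,0,1],[0,0,0,0,0,0,1],[0,0,0,0,0,0,1],[0,0,0,0,0,0,1],[0,0,0,0,0,0,1],[0,0,0,0,0,0,1],[0,0,0,0,0,0,1],[0,0,0,0,0,0,1],[0,0,0,0,0,0,1]]' ; python3 -c "
from h import *
go([.607,.1045,.057],np.radians(72.5))"
```

```text
clock: 4.3
position: [0.5815, 0.1338, 0.2044]
ee_rot: [0.152, 0.988, 0.0, -0.0]
ft_force: [0.2, -0.4, 0.4]
grip_width: 1.001
grasp_force: 0.0
shift [-0.66 -0.41  2.95]
turn [ 0. -0. -0.]
```

```bash
python3 -m pendant '[[-0.66,-0.41,0,0,0,0,1],[-0.66,-0.41,0.5,0,0,0,1],[-0.66,-0.41,1.5,0,0,0,1],[-0.66,-0.41,2.3,0,0,0,1],[-0.66,-0.41,2.95,0,0,0,1],[-0.66,-0.41,2.95,0,0,0,-0.5],[-0.66,-0.41,2.95,0,0,0,-0.5],[-0.66,-0.41,2.95,0,0,0,-0.5],[-0.66,-0.41,2.95,0,0,0,-0.5],[-0.66,-0.41,2.95,0,0,0,-0.5]]' 60
```

```text
clock: 5.55
position: [0.6078, 0.1044, 0.0585]
ee_rot: [0.152, 0.988, 0.001, 0.001]
ft_force: [-0.9, -0.6, 7.5]
grip_width: 0.621
grasp_force: 65.5
```

```bash
python3 -m pendant '[[0,0,-0.1,0,0,0,-0.5],[0,0,-0.3,0,0,0,-0.5],[0,0,-0.5,0,0,0,-0.5],[0,0,-0.8,0,0,0,-0.5],[0,0,-1,0,0,0,-0.5],[0,0,-1.2,0,0,0,-0.5],[0,0,-1.3,0,0,0,-0.5],[0,0,-1.3,0,0,0,-0.5],[0,0,-1.3,0,0,0,-0.5],[0,0,-1.3,0,0,0,-0.5]]' 60; python3 -c "
from h import *
go([.593,-.1605,.123],np.radians(94.5))"
```

```text
clock: 6.8
position: [0.6066, 0.1043, 0.1215]
ee_rot: [0.152, 0.988, -0.0, -0.0]
ft_force: [-0.1, 0.3, -7.2]
grip_width: 0.623
grasp_force: 64.3
shift [-1.33 -5.13 -0.03]
turn [-0.   -0.01 -2.75]
```

```bash
python3 -m pendant '[[-0.2,-0.7,0,0,0,-0.4,-0.5],[-0.4,-1.4,0,0,0,-0.8,-0.5],[-0.6,-2.1,0,0,0,-1.2,-0.5],[-0.75,-2.8,0,0,0,-1.6,-0.5],[-0.9,-3.5,0,0,0,-2,-0.5],[-1.1,-4.2,0,0,0,-2.3,-0.5],[-1.2,-4.7,0,0,0,-2.6,-0.5],[-1.33,-5.13,0,0,0,-2.75,-0.5],[-1.33,-5.13,0,0,0,-2.75,-0.5],[-1.33,-5.13,0,0,0,-2.75,-0.5]]' 60
python3 - <<'E'
from h import *
np.set_printoptions(suppress=True,precision=4)
o=manip.get_obs();print(o['position'],o['ft_force'])
p,r=tool(); print(np.degrees(np.arctan2(*r.apply([0,1,0])[[1,0]])))
for cam in ['side','top']:
    im,d=snap(cam,cam+'1.png')
    f=manip.trace('sampler',cam)
    if f:
        P=cloud(cam,f[0]['pixels'],d); z0=.0645
        for lo,hi in [(.06,.09),(.1,.125),(.003,.2)]:
            Q=P[(P[:,2]>lo+z0)&(P[:,2]<hi+z0)]
            if len(Q)>5: print(cam,lo,len(Q),np.median(Q[:,2]),cv2.minAreaRect((Q[:,:2]*1000).astype(np.float32)))
    if cam=='side': b=im[120:240,200:340]
    else: a=im[140:260,250:390]
v=cv2.hconcat([cv2.resize(x,(400,343),interpolation=cv2.INTER_CUBIC) for x in (a,b)])
cv2.imwrite('pics/v1.png',v[:,:,::-1])
E
```

```text
clock: 8.05
position: [0.5932, -0.1595, 0.1217]
ee_rot: [-0.039, 0.999, 0.0, -0.0]
ft_force: [0.9, 1.0, -7.0]
grip_width: 0.62
grasp_force: 64.9
[ 0.5932 -0.1595  0.1217] [ 0.8849  1.05   -6.968 ]
94.50549903405914
side 0.06 409 0.13833854896583542 ((545.71826171875, -159.8882598876953), (151.49942016601562, 57.2688102722168), 3.899122476577759)
side 0.1 242 0.1758163385268725 ((507.3924865722656, -163.12734985351562), (74.25247955322266, 57.033592224121094), 3.0294368267059326)
side 0.003 1595 0.11945314972661569 ((541.3876342773438, -159.51234436035156), (163.22116088867188, 59.909873962402344), 3.9655940532684326)
```

View pics/v1.png

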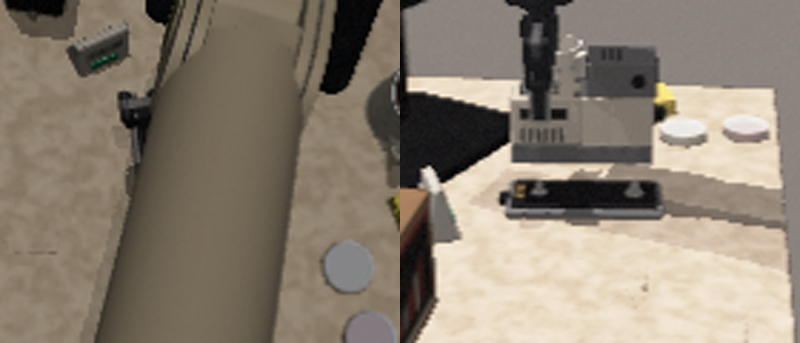

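The arm hides the sampler in the top view. In the side view the sampler hangs roughly over the dock, with the peg tips near (281,184) and (249,184). I'll zoom in on the side view to measure the pegs.

```bash
python3 - <<'E'
import cv2
a=cv2.imread('pics/side1.png')[145:205,228:298]
cv2.imwrite('pics/z1.png',cv2.resize(a,(700,600),interpolation=cv2.INTER_CUBIC))
E
```

```text
(no output)
```

View pics/z1.png

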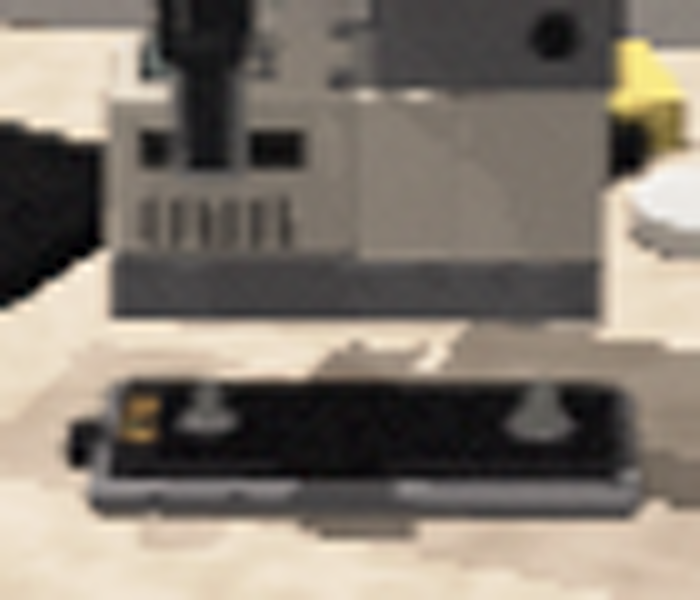

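```bash
cat >> h.py <<'E'
def proj(cam,X):
    c=manip.get_calibration(cam); q=R.from_quat(c['orientation']).inv().apply(np.atleast_2d(X)-c['xyz'])*[1,-1,-1]
    K=np.array([[c['fx'],0,c['cx']],[0,c['fy'],c['cy']],[0,0,1]])
    return cv2.projectPoints(q,np.zeros(3),np.zeros(3),K,np.array(c['D'],float))[0][:,0]
def body(o,yaw,pts): return R.from_euler('z',yaw,degrees=True).apply(pts)+o
E
python3 - <<'E'
from h import *
np.set_printoptions(suppress=True,precision=4)
z=lambda x,y:[228+x/10-.5,145+y/10-.5]
o=np.array([.5932,-.1595,0.0632+.0])-R.from_euler('z',4.5,degrees=True).apply([.0466,0,0])
print('origin',o)
print('pred corners back/front',proj('side',body(o,4.5,[[.075,.027,0],[-.075,.027,0]])),'seen',z(112,318),z(602,316))
for n,q,h in [('small tip',(206,386),.03),('big tip',(542,384),.03),('small foot front',(206,433),.014),('big foot front',(540,440),.014)]:
    print(n,atz('side',z(*q),h))
print('rim corners',atz('side',z(92,487),.014),atz('side',z(640,487),.014))
im,d=snap('side'); f=manip.trace('dock','side')[0]
P=cloud('side',f['pixels'],d);Q=P[(P[:,2]>.009)&(P[:,2]<.02)];print(Q[:,1].min(),Q[:,1].max())
print('corner seen at z .063',atz('side',z(112,318),.0632),atz('side',z(602,316),.0632),'model',body(o,4.5,[[.075,.027,0],[-.075,.027,0]]))
E
```

```text
origin [ 0.5467 -0.1632  0.0632]
pred corners back/front [[239.5053 176.8873]
 [288.8911 177.3772]] seen [238.7, 176.3] [287.7, 176.1]
small tip [ 0.5976 -0.1574  0.03  ]
big tip [ 0.4931 -0.1696  0.03  ]
small foot front [ 0.5978 -0.1564  0.014 ]
big foot front [ 0.4929 -0.1624  0.014 ]
rim corners [ 0.6274 -0.1163  0.014 ] [ 0.4602 -0.1338  0.014 ]
-0.20375229649512072 -0.11846563478421712
corner seen at z .063 [ 0.6225 -0.1343  0.0632] [ 0.474  -0.1508  0.0632] model [[ 0.6194 -0.1304  0.0632]
 [ 0.4699 -0.1421  0.0632]]
```

```bash
python3 -c "
from h import *
go([.5934,-.1602,.0845],np.radians(95))"
```

```text
shift [-0.   -0.01  0.75]
turn [ 0.    0.   -0.06]
```

```bash
python3 -m pendant '[[0,-0.01,0.1,0,0,-0.06,-0.5],[0,-0.01,0.2,0,0,-0.06,-0.5],[0,-0.01,0.3,0,0,-0.06,-0.5],[0,-0.01,0.4,0,0,-0.06,-0.5],[0,-0.01,0.5,0,0,-0.06,-0.5],[0,-0.01,0.6,0,0,-0.06,-0.5],[0,-0.01,0.66,0,0,-0.06,-0.5],[0,-0.01,0.7,0,0,-0.06,-0.5],[0,-0.01,0.74,0,0,-0.06,-0.5],[0,-0.01,0.74,0,0,-0.06,-0.5]]' 60
```

```text
clock: 9.6
position: [0.5931, -0.1608, 0.0849]
ee_rot: [-0.043, 0.999, 0.0, -0.0]
ft_force: [0.5, -0.1, -7.0]
grip_width: 0.622
grasp_force: 64.9
```

```bash
python3 -m pendant '[[0,0,0.02,0,0,0,-0.5],[0,0,0.04,0,0,0,-0.5],[0,0,0.06,0,0,0,-0.5],[0,0,0.08,0,0,0,-0.5],[0,0,0.1,0,0,0,-0.5],[0,0,0.1,0,0,0,-0.5],[0,0,0.1,0,0,0,-0.5],[0,0,0.1,0,0,0,-0.5],[0,0,0.1,0,0,0,-0.5],[0,0,0.1,0,0,0,-0.5]]' 60
```

```text
clock: 10.85
position: [0.5927, -0.1615, 0.0798]
ee_rot: [-0.043, 0.999, -0.0, -0.0]
ft_force: [-2.0, -3.9, -3.9]
grip_width: 0.621
grasp_force: 65.2
```

```bash
python3 -m pendant '[[0.01,-0.015,0,0,0,0,-0.5],[0.015,-0.03,0.02,0,0,0,-0.5],[0.015,-0.03,0.04,0,0,0,-0.5],[0.015,-0.03,0.06,0,0,0,-0.5],[0.015,-0.03,0.08,0,0,0,-0.5],[0.015,-0.03,0.1,0,0,0,-0.5],[0.015,-0.03,0.1,0,0,0,-0.5],[0.015,-0.03,0.1,0,0,0,-0.5],[0.015,-0.03,0.1,0,0,0,-0.5],[0.015,-0.03,0.1,0,0,0,-0.5]]' 60
```

```text
clock: 12.1
position: [0.5924, -0.162, 0.0748]
ee_rot: [-0.043, 0.999, 0.0, -0.0]
ft_force: [-4.1, 2.3, -5.6]
grip_width: 0.626
grasp_force: 64.9
```

```bash
python3 -m pendant '[[0.02,0.01,0,0,0,0,-0.5],[0.03,0.01,0.02,0,0,0,-0.5],[0.03,0.01,0.04,0,0,0,-0.5],[0.03,0.01,0.06,0,0,0,-0.5],[0.03,0.01,0.06,0,0,0,-0.5],[0.03,0.01,0.06,0,0,0,-0.5],[0.03,0.01,0.06,0,0,0,-0.5],[0.03,0.01,0.06,0,0,0,-0.5],[0.03,0.01,0.06,0,0,0,-0.5],[0.03,0.01,0.06,0,0,0,-0.5]]' 60
```

```text
clock: 13.35
position: [0.5916, -0.162, 0.0725]
ee_rot: [-0.043, 0.999, -0.0, 0.001]
ft_force: [0.5, 0.5, 6.3]
grip_width: 0.621
grasp_force: 66.3
```

```bash
python3 -m pendant '[[0,0,0,0,0,0,0.9],[0,0,0,0,0,0,0.9],[0,0,0,0,0,0,0.9],[0,0,0,0,0,0,0.9],[0,0,-0.5,0,0,0,0.9],[0,0,-1.2,0,0,0,0.9],[0,0,-2,0,0,0,0.9],[0,0,-2.8,0,0,0,0.9],[0,0,-3,0,0,0,0.9],[0,0,-3,0,0,0,0.9]]' 60
python3 - <<'E'
from h import *
np.set_printoptions(suppress=True,precision=4)
im,d=snap('side','side2.png')
f=manip.trace('sampler','side')[0]; P=cloud('side',f['pixels'],d)
for lo,hi in [(.06,.1),(.113,.14)]:
    Q=P[(P[:,2]>lo)&(P[:,2]<hi)]; print(np.median(Q[:,2]),cv2.minAreaRect((Q[:,:2]*1000).astype(np.float32)))
for t in ['flap_grip','flap_hinge']:
    for g in manip.tip_of(t,'side')[:1]: print(t,g['pixel'],round(g['p'],2),atz('side',g['pixel'],.1085 if t=='flap_grip' else .0895))
p,r=tool();print(p)
o=np.array([.5916,-.162,.014])-R.from_euler('z',5,degrees=True).apply([.0466,0,0]);print('origin',o)
print(proj('side',body(o,5,[[-.058,.0325,.0945]])))
g=body(o,5,[[-.058,0,.0945]])[0];print('grip',g); 
a=im[120:195,220:320]
cv2.imwrite('pics/z2.png',cv2.resize(a,(800,600),interpolation=cv2.INTER_CUBIC)[:,:,::-1])
E
```

```text
clock: 14.6
position: [0.5911, -0.162, 0.222]
ee_rot: [-0.043, 0.999, 0.0, 0.0]
ft_force: [0.9, 0.5, 0.7]
grip_width: 0.948
grasp_force: 0.0
0.08242970490699897 ((539.8389282226562, -160.35140991210938), (162.75144958496094, 54.590057373046875), 6.165318489074707)
0.12696143849189234 ((505.0955810546875, -164.29421997070312), (71.61056518554688, 61.40274429321289), 3.672128200531006)
flap_grip [284.2, 159.5] 0.77 [ 0.4869 -0.172   0.1085]
flap_hinge [264.2, 164.4] 0.72 [ 0.5483 -0.1723  0.0895]
[ 0.5904 -0.1618  0.2204]
origin [ 0.5452 -0.1661  0.014 ]
[[284.2443 163.867 ]]
grip [ 0.4874 -0.1711  0.1085]
```

View pics/z2.png

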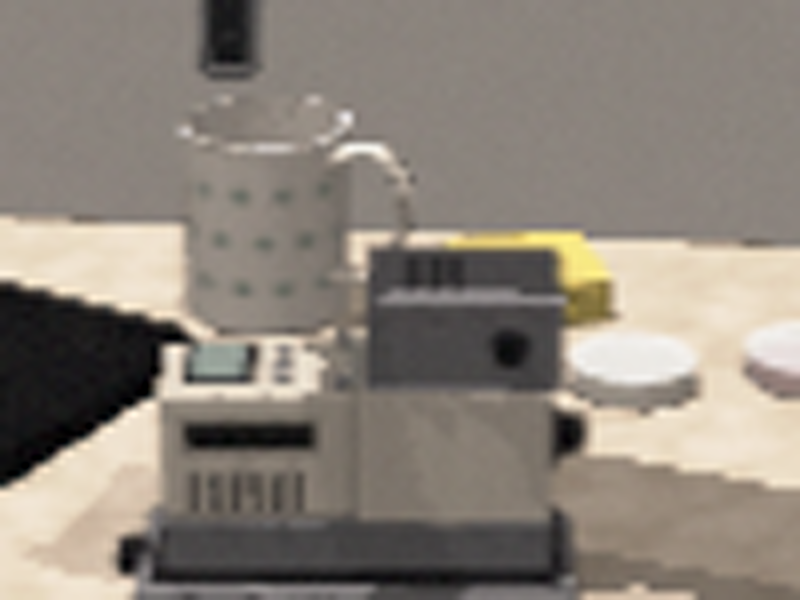

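The sampler sits flat on the dock with the flap shut, and the fingers are clear. The flap boss is at about (283,163) in the full side image. I'll grip the bosses next.

```bash
python3 -c "
from h import *
go([.4885,-.1708,.1035],np.radians(95))"
```

```text
shift [ 2.04 -0.    2.34]
turn [ 0.   -0.02 -0.  ]
```

```bash
python3 -m pendant '[[1,0,0,0,0,0,1],[2.04,0,0,0,0,0,1],[2.04,0,0.5,0,0,0,1],[2.04,0,1.2,0,0,0,1],[2.04,0,1.9,0,0,0,1],[2.04,0,2.34,0,0,0,1],[2.04,0,2.34,0,0,0,1],[2.04,0,2.34,0,0,0,0.1],[2.04,0,2.34,0,0,0,0.1],[2.04,0,2.34,0,0,0,0.1]]' 20
```

```text
clock: 16.05
position: [0.4899, -0.1712, 0.1059]
ee_rot: [-0.043, 0.999, -0.0, 0.001]
ft_force: [-1.5, -1.5, 5.4]
grip_width: 0.754
grasp_force: 25.4
```

```bash
python3 -m pendant '[[-0.05,0,-0.12,0,0,0,0.1],[-0.1,0,-0.23,0,0,0,0.1],[-0.17,0,-0.34,0,0,0,0.1],[-0.25,0,-0.44,0,0,0,0.1],[-0.35,0,-0.53,0,0,0,0.1],[-0.44,0,-0.61,0,0,0,0.1],[-0.55,0,-0.68,0,0,0,0.1],[-0.67,0,-0.74,0,0,0,0.1],[-0.79,0,-0.78,0,0,0,0.1],[-0.91,0,-0.81,0,0,0,0.1]]' 20
```

```text
clock: 17.3
position: [0.5352, -0.1669, 0.146]
ee_rot: [-0.043, 0.999, 0.0, 0.0]
ft_force: [-4.4, 0.5, 2.3]
grip_width: 0.753
grasp_force: 24.0
```

```bash
python3 -m pendant '[[-0.13,0,-0.02,0,0,0,0.1],[-0.25,0,-0.03,0,0,0,0.1],[-0.38,0,-0.02,0,0,0,0.1],[-0.51,0,0,0,0,0,0.1],[-0.63,0,0.03,0,0,0,0.1],[-0.73,0,0.07,0,0,0,0.1],[-0.83,0,0.12,0,0,0,0.1],[-0.9,0,0.16,0,0,0,0.1],[-0.9,0,0.16,0,0,0,0.1],[-0.9,0,0.16,0,0,0,0.1]]' 20
```

```text
clock: 18.55
position: [0.5817, -0.1628, 0.1386]
ee_rot: [-0.044, 0.999, -0.0, 0.002]
ft_force: [1.2, 0.9, 6.6]
grip_width: 0.759
grasp_force: 23.3
```

```bash
python3 -m pendant '[[0,0,0,0,0,0,1],[0,0,0,0,0,0,1],[0,0,0,0,0,0,1],[0,0,-0.5,0,0,0,1],[0,0,-1.2,0,0,0,1],[0,0,-2,0,0,0,1],[1,0,-2.2,0,0,0,1],[2,0,-2.2,0,0,0,1],[2,0,-2.2,0,0,0,1],[2,0,-2.2,0,0,0,1]]' 20
python3 - <<'E'
from h import *
np.set_printoptions(suppress=True,precision=4)
im,d=snap('side','side3.png')
for t in ['filter_tab','filter_plate','flap_grip','flap_hinge']:
    for g in manip.tip_of(t,'side')[:1]: print(t,g['pixel'],round(g['p'],2),atz('side',g['pixel'],.106))
o=np.array([.5455,-.166,.014]); print('pred tab',body(o,5,[[-.035,0,.092]]),proj('side',body(o,5,[[-.035,0,.092],[0,.0,.0755]])))
print(tool()[0])
a=im[100:190,220:340]
cv2.imwrite('pics/z3.png',cv2.resize(a,(800,600),interpolation=cv2.INTER_CUBIC)[:,:,::-1])
E
```

```text
clock: 19.8
position: [0.4804, -0.1714, 0.2477]
ee_rot: [-0.044, 0.999, 0.0, 0.001]
ft_force: [-0.3, 0.6, 0.2]
grip_width: 1.001
grasp_force: 0.0
flap_grip [257.1, 146.1] 0.81 [ 0.5843 -0.2831  0.106 ]
pred tab [[ 0.5106 -0.1691  0.106 ]] [[276.3469 160.3359]
 [264.8813 165.2469]]
[ 0.4805 -0.1715  0.2472]
```

View pics/z3.png

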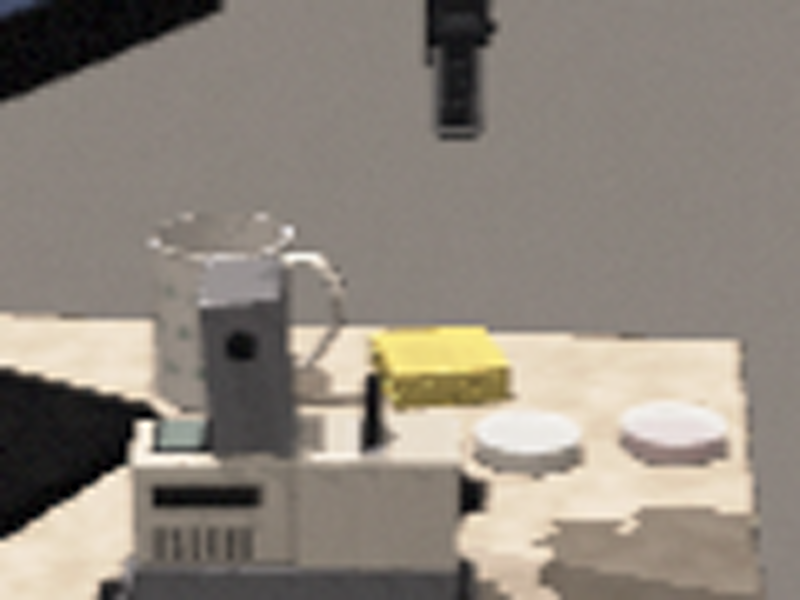

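The flap stands open, leaning slightly back with its boss at about (256,152). The tab is at about (275,160), close to the prediction of (276,160).

```bash
python3 -c "
from h import *
go([.5095,-.1692,.107],np.radians(95))"
```

```text
shift [-0.58 -0.    2.8 ]
turn [-0. -0.  0.]
```

```bash
python3 -m pendant '[[-0.58,0,0,0,0,0,0.1],[-0.58,0,0.5,0,0,0,0.1],[-0.58,0,1.3,0,0,0,0.1],[-0.58,0,2,0,0,0,0.1],[-0.58,0,2.5,0,0,0,0.1],[-0.58,0,2.8,0,0,0,0.1],[-0.58,0,2.8,0,0,0,0.1],[-0.58,0,2.8,0,0,0,-1],[-0.58,0,2.8,0,0,0,-1],[-0.58,0,2.8,0,0,0,-1]]' 25
```

```text
clock: 21.3
position: [0.5095, -0.1693, 0.1084]
ee_rot: [-0.043, 0.999, -0.0, 0.001]
ft_force: [-0.7, 0.1, 4.8]
grip_width: 0.275
grasp_force: 29.2
```

```bash
python3 -m pendant '[[0,0,0,0,0,0,-1],[0,0,0,0,0,0,-1],[0,0,0,0,0,0,-1],[0,0,-0.05,0,0,0,-1],[0,0,-0.1,0,0,0,-1],[0,0,-0.15,0,0,0,-1],[0,0,-0.2,0,0,0,-1],[0,0,-0.2,0,0,0,-1],[0,0,-0.2,0,0,0,-1],[0,0,-0.2,0,0,0,-1]]' 25; python3 -c "
from h import *
print(tool()[0],manip.get_obs()['grip_width']*85)"
```

```text
clock: 22.55
position: [0.5087, -0.1691, 0.1173]
ee_rot: [-0.043, 0.999, 0.0, -0.0]
ft_force: [0.4, -0.6, -0.7]
grip_width: 0.272
grasp_force: 28.7
[ 0.50874075 -0.16908708  0.11734252] 23.0842183484035
```

```bash
python3 -m pendant '[[0,0,-0.1,0,0,0,-1],[0,0,-0.2,0,0,0,-1],[0,0,-0.35,0,0,0,-1],[0,0,-0.5,0,0,0,-1],[0,0,-0.7,0,0,0,-1],[0,0,-0.9,0,0,0,-1],[0,0,-1.1,0,0,0,-1],[0,0,-1.4,0,0,0,-1],[0,0,-1.7,0,0,0,-1],[0,0,-1.8,0,0,0,-1]]' 25; python3 - <<'E'
from h import *
o=manip.get_obs();print(o['ft_force'])
go([.478,.325,.2])
im,d=snap('side','side4.png')
cv2.imwrite('pics/z4.png',cv2.resize(im[70:190,220:340],(600,600),interpolation=cv2.INTER_CUBIC)[:,:,::-1])
E
```

```text
clock: 23.8
position: [0.5093, -0.1693, 0.2088]
ee_rot: [-0.043, 0.999, -0.0, 0.001]
ft_force: [0.2, -0.2, -0.9]
grip_width: 0.272
grasp_force: 28.7
[ 0.23795399 -0.21912406 -0.9288043 ]
shift [-0.23  9.9   0.17]
```

View pics/z4.png

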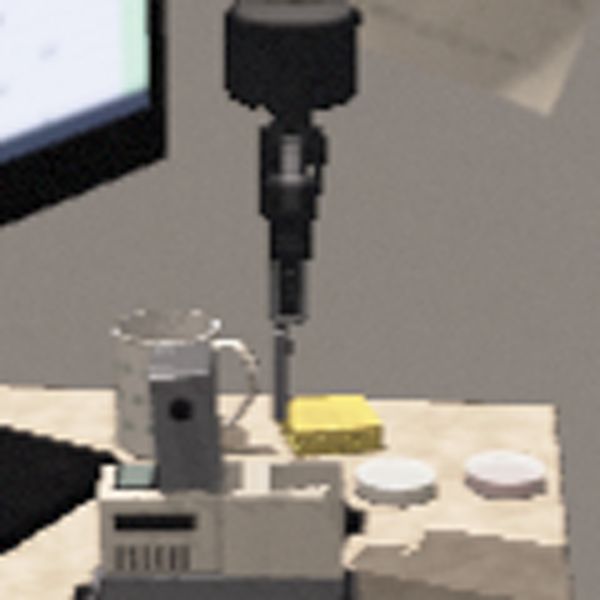

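The plate is clear of the slot and hangs upright from the fingers, its lower edge at about (276,155). The sampler is still seated with the flap open. I'll carry the plate to the clipboard.

```bash
python3 -m pendant '[[0,0.2,0,0,0,0,-1],[0,0.6,0,0,0,0,-1],[-0.05,1.2,0,0,0,0,-1],[-0.05,1.9,0,0,0,0,-1],[-0.1,2.6,0,0,0,0,-1],[-0.1,3.3,0,0,0,0,-1],[-0.1,4,0,0,0,0,-1],[-0.1,4.6,0,0,0,0,-1],[-0.1,5,0,0,0,0,-1],[-0.1,5.1,0,0,0,0,-1]]' 25; python3 -c "
from h import *
go([.478,.325,.175])"
```

```text
clock: 25.1
position: [0.4909, 0.087, 0.2069]
ee_rot: [-0.045, 0.999, -0.0, -0.001]
ft_force: [-0.4, 0.2, 0.1]
grip_width: 0.276
grasp_force: 28.7
shift [-0.17  4.76  0.64]
```

```bash
python3 -m pendant '[[0,0.2,0,0,0,0,-1],[0,0.6,0,0,0,0,-1],[-0.05,1.2,0,0,0,0,-1],[-0.1,1.9,0,0,0,0,-1],[-0.1,2.6,0.1,0,0,0,-1],[-0.17,3.3,0.2,0,0,0,-1],[-0.17,3.9,0.3,0,0,0,-1],[-0.17,4.4,0.45,0,0,0,-1],[-0.17,4.7,0.6,0,0,0,-1],[-0.17,4.76,0.64,0,0,0,-1]]' 25; python3 -m pendant '[[0,0,0,0,0,0,-1],[0,0,0,0,0,0,-1],[0,0,0,0,0,0,-1],[0,0,0,0,0,0,-1],[0,0,0,0,0,0,-1],[0,0,0,0,0,0,-1],[0,0,0,0,0,0,-1],[0,0,0,0,0,0,-1],[0,0,0,0,0,0,-1],[0,0,0,0,0,0,-1]]' 25
python3 - <<'E'
from h import *
print(tool()[0],manip.get_obs()['joint_velocities'])
im,d=snap('side')
cv2.imwrite('pics/fin.png',im[:,:,::-1])
for cam in ['side']:
    f=manip.trace('filter_plate',cam)
    for g in f[:1]:
        P=cloud(cam,g['pixels'],d);print(g['p'],np.percentile(P,[2,50,98],axis=0).round(3))
E
```

```text
clock: 26.35
position: [0.4792, 0.3233, 0.1746]
ee_rot: [-0.044, 0.999, -0.0, -0.001]
ft_force: [-0.5, 0.2, -0.7]
grip_width: 0.275
grasp_force: 28.7
clock: 27.6
position: [0.4795, 0.3232, 0.1755]
ee_rot: [-0.043, 0.999, 0.0, -0.0]
ft_force: [-0.3, 0.4, -0.2]
grip_width: 0.272
grasp_force: 28.7
[0.47947292 0.32320359 0.17546146] [-1.30135970e-04 -7.75504977e-04 -7.26395635e-04 -8.46716859e-04
  3.75751668e-04 -2.62590136e-05 -9.70867065e-04]
0.64 [[0.365 0.248 0.002]
 [0.478 0.34  0.005]
 [0.59  0.408 0.011]]
```

View pics/fin.png

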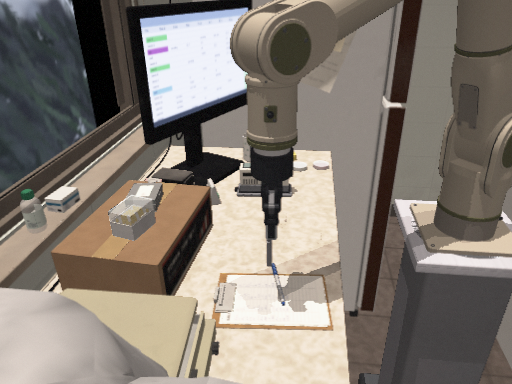

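The plate is held upright over the sheet at about (269,252), still and clear of it. The network's trace picked up the clipboard instead of the plate, so I'm going by the arm pose, which puts the lower edge about 0.10 m up.

```bash
python3 -c "
from workcell import manip
print(manip.hand_in())"
```

```text
the job is handed in; nothing more can be done
None
```

I handed the job in at about 28 s with the sampler seated on the dock, the flap standing open, and the filter plate held upright and still about 10 cm above the middle of the clipboard's sheet; no verdict was returned.

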